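# Seat the sander in its stand and try its safety paddle

### The arm

A 6-joint arm with a two-finger parallel gripper is mounted at the origin on the work surface. World frame = base frame: x ahead of the robot, y to its left, z up, the work surface at z = 0. Lengths are in m, angles in rad, forces in N, time in s.
With the tool pointing down it reaches from about 0.35 to 0.975 m from the base axis. Payload 4.9 kg.
Tool frame: the origin (TCP) lies at the very end of the fingers, on their centre line; the grasp point (between the pads) lies 19 mm behind it; z points along the fingers, x is the direction in which the jaws open and shut, and the axes are right-handed (so a half turn about z gives the same grasp; the last joint's range is limited). The gripper opens to 85 mm and grips with 20 to 120 N. Pads are 22 mm wide; open, the fingers measure 114 mm over their backs; the gripper's body (76 mm by 85 mm) begins 54 mm behind the grasp point. The pads swing forward as they close: fully open they stand 13 mm farther back than shut.
Start: joints at [1.002, 0.053, 1.613, -0, 1.476, -0.119], TCP at [0.272, 0.563, 0.211] pointing down, gripper open.
Joint ranges: [-3.01, 3.01], [-1.01, 2.22], [0.06, 2.58], [-1.02, 4.17], [0.09, 2.62], [-3.14, 3.14]. Speed limits (rad/s): [2.57, 2.57, 3.14, 3.14, 3.14, 3.14].

### API

Orientations are given as a rotation vector (axis times angle).
In Python, from bench import * gives the robot as it stands. Calls block until the motion is done:
- goto(position, orientation): joint-space move of the TCP to a pose.
- line_to(position, ori=None, max_speed=0.15, threshold=None): straight line of the TCP; ori=None keeps the orientation; max_speed is the mean speed in m/s. With threshold (N) it stops when the force on the tool has changed by that much, and returns True; else False.
- movej(angles): joint-space move.
- open_gripper() and clamp(force=None): open the fingers fully, or close them until they stop; force is the grip in N (None keeps the last).
- pause(seconds).
- inverse_kinematics(position, orientation): joint angles nearest the present ones, or None.
- grab_frame(name): name is "scene" or "top" or "wrist"; returns a dict with "pixels" (400x640x3 uint8, red, green, blue), "z_map" (400x640 float32, m along the optical axis (not along the pixel's ray), 0 where there is no reading), "K" (3x3 intrinsics, pixels), "k1" (the pictures are not rectified: a ray, as slopes to the right and down, at radius r is drawn at 1 + k1 r^2 times it, then the intrinsics apply), "view" (4x4, takes a point from world to camera coordinates); the wrist camera has in their place "mount" (4x4, takes a point from camera to tool coordinates, whose origin is the TCP and whose axes are the tool frame's). Camera axes: x right, y down, z forward; pixel columns grow to the right and rows downward; lengths in m; the calibration is good to about 2 mm. A picture is of the moment at which its call begins: read the wrist's pose just before it.
A pose or a line that the arm cannot do raises PlanningError and nothing moves.
- finish_job(): hands the job in, once; it reports no verdict.
Trained networks look in a picture, given as the dict that the camera call returned (one of the last four; its "shot" number tells which), for a name from the list of things; names that differ only in an ending like _2 or _b are one class to them, and where a whole thing is asked for, a point or a joint stands for the part that bears it (a point fixed in the world has none). Each returns a list of dicts, best first, with "conf" (0 to 1); they miss things now and then, are a little off and sometimes report something else, mostly with a low value. They report only what shows in the picture. A call takes as long as a camera call. They do not tell look-alikes from the thing itself.
- boxes_of(query, picture): "box" ([left, top, right, bottom] in pixels, round what is visible of it).
- place_of(query, picture): "location" ([column, row] in pixels: a listed point, or the origin of a listed thing).
Readings, each from a call of its own:
- current_clock(): time.
- current_joint_positions(): joint angles.
- current_joint_velocities(): joint speeds.
- current_joint_torque(): joint torques, N m.
- current_tcp_pos(): TCP position.
- current_tool_rot(): TCP orientation.
- current_ft_force(): force on the tool from outside, world axes, zero at the start.
- current_wrist_torque(): the same for the moment, N m.
- current_grip_width(): opening from 0.0 (shut) to 1.0 (fully open).
Only numpy, scipy, OpenCV 4.12 (cv2) and the standard library are available. Lean on these libraries where they do the work, as an engineer would, in place of code of your own. Each camera call takes 0.05 s, during which the arm holds its last target.

### The job

Before the air hose goes on, the hand sander's safety switch has to be tried: pick the sander up near its balance point so that it hangs level, carry it level and lower it into the bench stand (head over the front saddle, just behind the front stop, paddle on the side with the low lips), and let go. Then flip the lock-off lever right forward, squeeze the paddle fully home against the handle for about a second, and let it spring out again, leaving the sander seated with the lever forward. Leave the other things on the bench where they are.

Things in the scene. Friction and masses are not known exactly. Their poses are not given: they have to be found in the camera images.
- sander_mid (a point): hand sander (pneumatic, no hose), 200 mm long, lying on its side, 44 mm high, 0.55-0.85 kg. Point: middle of its length, on the centre line, 22 mm above its underside. x along the tool to the head, y out of the paddle side, z up. Black rubber handle x -85..+15 mm, 36 wide; aluminium neck x +15..+62; steel head x +62..+102; brass nipple x -98..-85
- sander_neck (a point): middle of the sander's aluminium neck, 41 mm ahead of sander_mid, half-way up, same axes. Neck 34 mm wide (y), 38 mm high (3 mm clear of the ground), 47 mm long (x). The heavy head puts the balance point in the neck, between 14 mm behind and 5 mm ahead of this point, different each time
- sander_head_mid (a point): middle of the heavy steel head, 82 mm ahead of sander_mid, same axes: block 40 x 40 x 44 mm. A black, red-brown-faced sanding disc 38 mm across (x -19..+19 of this point) stands out on the +y side, its outer face at y = +40 mm
- paddle_spot (a point): where to squeeze: on the outer face of the steel paddle (6 mm sheet, 22 mm high), 11 mm from its rear free end; about x -67, y +35 mm of sander_mid, half-way up. Handle's opposite face: y -18, so the pinch is 53 mm wide, 43 squeezed home. Paddle runs along the handle's +y side from its hinge (x +8, face at y +25) to x -79 (y +37). y outward
- paddle (a joint): angle of the paddle: 0 released (sprung out), 0.14 rad squeezed home against the handle. About 3 N at paddle_spot starts it and 6 N holds it home; it springs back when let go. With the lock-off lever back, the lever's foot blocks it after about 0.02 rad
- lock_tip (a point): free end of the lock-off lever, a dark steel tab standing out of the paddle's outer face: 16 mm high, 6 mm thick, round 10 mm end (point: its centre, half-way up). From sander_mid: about x -58, y +57 mm when back, x -19, y +53 when right forward. 30 mm from its pivot
- lock_pivot (a point): pivot of the lock-off lever (upright, along the sander's z), on the paddle's outer face, half-way up, at x -41, y +32 mm of sander_mid; axes as sander_mid (+x forward). The paddle's lugs here reach 5 mm further out in y; behind the pivot the paddle's face rises to y +5 mm of this point at its free end
- lock (a joint): angle of the lock-off lever: 0 leaning back towards the nipple (locked), 1.4 rad right forward towards the head (unlocked, end stop). It stays where it is left; some 1.5 N at its tip moves it, more nearer the pivot
- stand_seat (a point): grey steel stand fixed to the bench. Point: where sander_mid lies, with the same axes, once the sander is seated, 67 mm above the bench. Base plate 225 x 62 mm, 10 thick, with two saddles; nothing else stands under the neck or under the paddle's free end. x points roughly to world -y, the open low-lip side (+y) away from the robot
- stand_front (a point): front saddle, carries the head: centre of its top, 45 mm above the bench, 82 mm ahead of stand_seat, 36 mm long (x). On -y a tall cheek to 32 mm above it, on +y a low lip 8 mm high that passes under the disc, both flared outward; inner faces about y -22.5, +22.5 mm. Ahead stands a stop plate, face at x +26, top 19 mm above this point
- stand_rear (a point): rear saddle, carries the handle: centre of its top, 45 mm above the bench, 25 mm behind stand_seat, 30 mm long (x). On -y a tall cheek to 32 mm above it, on +y a low lip 8 mm high that passes under the paddle, both flared outward; inner faces about y -20.5, +20.5 mm
- oil_bottle: white plastic oil bottle, 56 mm across, 125 mm tall, origin under its foot; stands near the sander; a bystander
- wood_block: plain wooden block 70 x 45 x 40 mm, origin under its centre; lies near the sander; a bystander
- iron_wheel: rusty iron wheel with a hub, 72 mm across, 45 mm tall, origin under its centre; lies near the stand; a bystander
- jar: amber glass jar, 60 mm across, 80 mm tall, origin under its foot; stands near the stand; a bystander
- tin: closed plain steel tin, 56 mm across, 60 mm tall, origin under its centre; stands near the stand; a bystander
- brush: wooden-handled brush, 200 mm long, about 20 mm high, origin under its middle; lies in the middle of the bench, roughly along world x; a bystander
- mug: white mug, 80 mm across with a handle on its +y side, 90 mm tall, origin under its foot; stands at the back, in the middle; a bystander
- sander: the same sander as sander_mid, its origin on its underside below sander_mid, same axes
There are look-alikes about, which are no part of the job. Leave any green look-alike of the sander alone.

How it is judged:
On the way, in this order (a step that is already met when the one before it is completed fails the run):
1. the sander, still held, is lowered to within 12 mm of its seat (horizontal distance between sander_mid and stand_seat below 0.018 m and z of sander_mid in the frame of stand_seat below 0.012 m and contact force between the fingers and sander above 1 N), for 0.05 s.
2. the sander sits in the stand, let go, lock-off lever still back (x of sander_mid in the frame of stand_seat between -0.015 and 0.01 m and y of sander_mid in the frame of stand_seat between -0.008 and 0.008 m and z of sander_mid in the frame of stand_seat below 0.006 m and angle between sander_mid's own z axis and vertical below 0.12 rad and angle between the x axis of sander_mid and the x axis of stand_seat, either way round below 0.12 rad and y of lock_tip in the frame of stand_seat above 0.02 m and contact force between the fingers and sander below 0.5 N and value of joint lock below 0.4 rad), for 0.2 s.
3. the lock-off lever is flipped right forward with the sander seated (x of sander_mid in the frame of stand_seat between -0.015 and 0.01 m and y of sander_mid in the frame of stand_seat between -0.008 and 0.008 m and z of sander_mid in the frame of stand_seat below 0.006 m and angle between sander_mid's own z axis and vertical below 0.12 rad and angle between the x axis of sander_mid and the x axis of stand_seat, either way round below 0.12 rad and y of lock_tip in the frame of stand_seat above 0.02 m and value of joint lock above 0.9 rad), for 0.02 s.
4. the paddle is squeezed home and held (all of step 3 and value of joint paddle above 0.115 rad), for 0.6 s.
At the end, for the whole second after the job is handed in: The sander rests in the stand the right way round (within 15 mm rearward, 10 mm forward, 8 mm sideways, 6 mm in height and 0.12 rad of its seat), at rest, the lock-off lever forward (over 0.9 rad) and the paddle sprung out (under 0.03 rad) (all of step 3 and value of joint paddle below 0.03 rad and linear speed of sander below 0.02 m/s); the robot touches nothing.
It fails at once if the sander is tipped more than 0.4 rad out of level (angle between sander_mid's own z axis and vertical above 0.4 rad).
It fails at once if a bystander (bottle, block, wheel, jar, tin, brush or mug) is shifted more than 30 mm (distance of any of oil_bottle, wood_block, iron_wheel, jar, tin, brush, mug from where it was at the start of the episode above 0.03 m).
It also fails if it takes over 64 s, if anything falls off the work surface, if the arm or the gripper's body presses on something with over 40 N, if the wrist force passes 120 N, or if a joint passes its speed limit or range.

## Working session

There is one attempt and no reset: what is moved stays moved. The work goes in short steps, each a Python script; the robot and the scene stay as the last script left them, time stands still between calls to the robot, and variables do not carry over. Pictures are saved under pics/ and viewed, and the job is handed in when it is done.

```bash
ls; mkdir -p pics; python3 - <<'E'
from bench import *
import cv2
for n in ["scene","top","wrist"]:
    f=grab_frame(n)
    cv2.imwrite(f"pics/a_{n}.png",f["pixels"][:,:,::-1])
    print(n,f["K"].tolist(),f["k1"],f.get("view",f.get("mount")).tolist() if hasattr(f.get("view",f.get("mount")),'tolist') else f.get("view",f.get("mount")))
    for q in ["sander_mid","sander_head_mid","sander_neck","lock_tip","paddle_spot","stand_seat","stand_front","stand_rear"]:
        print(q,[(round(d["conf"],2),[round(float(v)) for v in d["location"]]) for d in place_of(q,f)][:4])
print(current_clock(),current_tcp_pos(),current_tool_rot())
E
```

```text
pics
scene [[413.94126547048455, 0.0, 322.0811681774223], [0.0, 413.94126547048455, 205.3983057938598], [0.0, 0.0, 1.0]] 0.014274203056182561 [[0.835265899511939, 0.549730081186627, 0.01130110397507654, -0.44084867789212867], [0.4149979863754578, -0.6168030180375351, -0.6688278614442609, -0.19053351868215998], [-0.36070423953264863, 0.5633390407013636, -0.7433314044252676, 1.2041215707267323], [0.0, 0.0, 0.0, 1.0]]
sander_mid [(0.93, [281, 287]), (0.74, [160, 266])]
sander_head_mid [(0.91, [180, 292]), (0.57, [286, 324])]
sander_neck [(0.69, [282, 304]), (0.67, [169, 275])]
lock_tip [(0.42, [165, 235]), (0.41, [301, 259])]
paddle_spot [(0.66, [289, 255]), (0.51, [159, 241]), (0.22, [371, 186])]
stand_seat [(0.9, [376, 155])]
stand_front [(0.72, [369, 185])]
stand_rear [(0.74, [372, 157])]
top [[454.7649831444381, 0.0, 321.60028492074724], [0.0, 454.7649831444381, 201.99760055184245], [0.0, 0.0, 1.0]] -0.10592199907366778 [[0.015312924473474189, -0.9997537878245432, 0.016058582582148543, -0.035776314973073056], [-0.9815026500996066, -0.01809476076462269, -0.1905915199590993, 0.5199715
[... 477 characters left out ...]
stand_front [(0.71, [270, 180])]
stand_rear [(0.62, [238, 188])]
wrist [[344.895276707244, 0.0, 314.23794542645584], [0.0, 344.895276707244, 204.88951639508042], [0.0, 0.0, 1.0]] -0.015058637884025606 [[0.9999999428640152, -9.638244926849819e-05, 0.0003240098566657112, -0.0017122954196368], [-1.0399507490259231e-05, 0.9492666248909645, 0.3144723751936958, -0.08025452100895768], [-0.00033788136081687063, -0.3144723605955502, 0.9492665696513523, -0.16195358260495213], [0.0, 0.0, 0.0, 1.0]]
sander_mid []
sander_head_mid []
sander_neck []
lock_tip []
paddle_spot []
stand_seat []
stand_front []
stand_rear []
1.35 [0.27173994 0.56282093 0.21079797] [-2.66092535e+00 -1.67001966e+00 -1.99735180e-05]
```

View pics/a_scene.png

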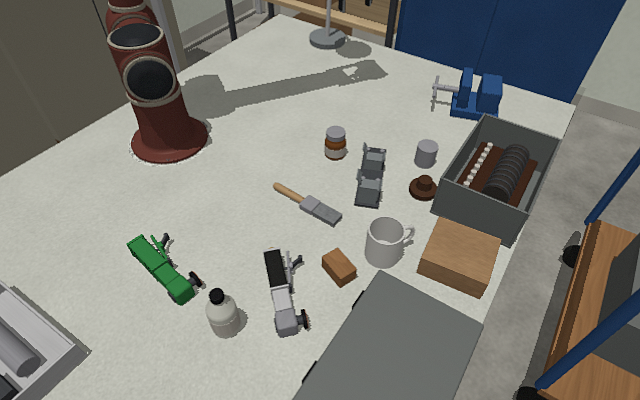

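View pics/a_top.png

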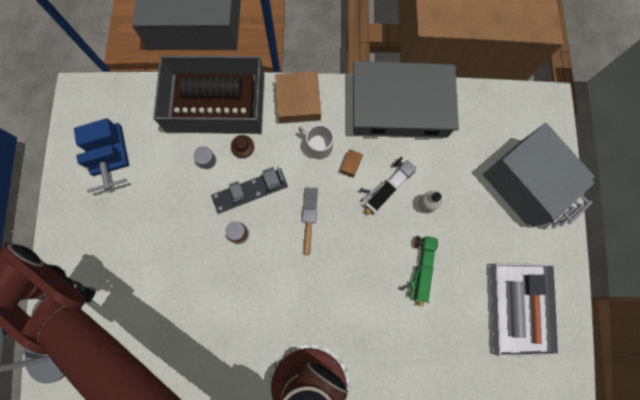

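View pics/a_wrist.png

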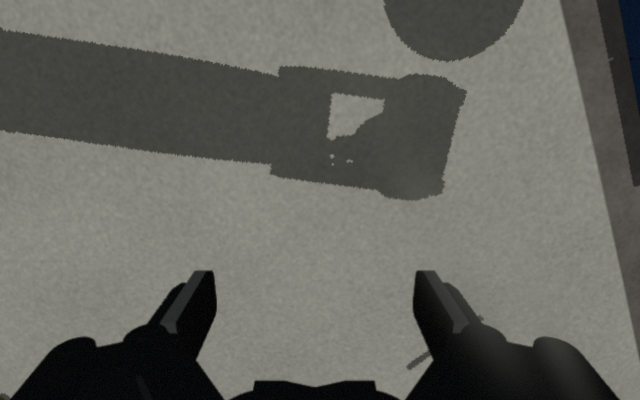

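```bash
cat > h.py <<'E'
from bench import *
import numpy as np, cv2
from scipy.spatial.transform import Rotation as Ro
from scipy.optimize import least_squares
def rotd(yaw):
    c,s=np.cos(yaw),np.sin(yaw)
    return Ro.from_matrix(np.array([[c,s,0],[s,-c,0],[0,0,-1.]])).as_rotvec()
def shot(name,save=None):
    if name=="wrist":
        p=np.array(current_tcp_pos()); r=Ro.from_rotvec(current_tool_rot()).as_matrix()
    f=grab_frame(name)
    if name=="wrist":
        T=np.eye(4);T[:3,:3]=r;T[:3,3]=p
        f["c2w"]=T@np.array(f["mount"])
    else: f["c2w"]=np.linalg.inv(np.array(f["view"]))
    if save: cv2.imwrite(f"pics/{save}.png",f["pixels"][:,:,::-1])
    return f
def ray(f,uv):
    K=np.array(f["K"]);k=f["k1"]
    q=cv2.undistortPoints(np.array([[uv]],float),K,np.array([k,0,0,0,0.]))[0,0]
    d=f["c2w"][:3,:3]@np.array([q[0],q[1],1.]); return f["c2w"][:3,3],d
def atz(f,uv,z):
    o,d=ray(f,uv); return o+d*(z-o[2])/d[2]
def tri(obs):
    A=np.zeros((3,3));b=np.zeros(3)
    for f,uv in obs:
        o,d=ray(f,uv);d=d/np.linalg.norm(d);M=np.eye(3)-np.outer(d,d);A+=M;b+=M@o
    X=np.linalg.solve(A,b)
    res=[np.linalg.norm(np.cross(X-ray(f,uv)[0],ray(f,uv)[1]/np.linalg.norm(ray(f,uv)[1]))) for f,uv in obs]
    return X,res
def proj(f,X):
    v=np.linalg.inv(f["c2w"]); p=v[:3,:3]@np.array(X)+v[:3,3]
    x,y=p[0]/p[2],p[1]/p[2]; s=1+f["k1"]*(x*x+y*y); K=np.array(f["K"])
    return np.array([K[0,0]*x*s+K[0,2],K[1,1]*y*s+K[1,2]])
def cloud(f):
    K=np.array(f["K"]);z=f["z_map"];v,u=np.mgrid[0:400,0:640]
    q=cv2.undistortPoints(np.stack([u.ravel(),v.ravel()],1)[:,None].astype(float),K,np.array([f["k1"],0,0,0,0.]))[:,0]
    P=np.c_[q*z.ravel()[:,None],z.ravel()]@f["c2w"][:3,:3].T+f["c2w"][:3,3]
    P[z.ravel()<=0]=np.nan
    return P.reshape(400,640,3)
def near(lst,uv,r=40):
    for d in lst:
        if np.hypot(d["location"][0]-uv[0],d["location"][1]-uv[1])<r: return d
E
python3 - <<'E'
from h import *
s=shot("scene");t=shot("top")
for n,a,b in [("mid",(281,287),(390,186)),("head",(286,324),(410,170)),("seat",(376,155),(239,189)),("front",(369,185),(270,180)),("rear",(372,157),(238,188))]:
    print(n,tri([(s,a),(t,b)]))
print(atz(t,(238,190),.045),atz(t,(270,180),.045))
for q in ["oil_bottle","wood_block","iron_wheel","jar","tin","brush","mug"]:
    l=place_of(q,t); print(q,[(round(d["conf"],2),d["location"],atz(t,d["location"],0).round(3)) for d in l[:2]])
E
```

```text
mid (array([ 0.57601703, -0.22750094,  0.03375194]), [np.float64(0.0008006867411142748), np.float64(0.0008006867411143935)])
head (array([ 0.62926877, -0.2870553 ,  0.02961003]), [np.float64(0.003694268329264842), np.float64(0.0036942683292647445)])
seat (array([0.55381857, 0.21206445, 0.05909967]), [np.float64(0.001643485740583805), np.float64(0.0016434857405836331)])
front (array([0.58539807, 0.12485629, 0.03938535]), [np.float64(1.928461411343306e-05), np.float64(1.9284614113414493e-05)])
rear (array([0.55153276, 0.21109979, 0.05427426]), [np.float64(0.005971845283389989), np.float64(0.005971845283389875)])
[0.55254526 0.2162472  0.045     ] [0.58404992 0.12428243 0.045     ]
oil_bottle [(0.63, [425.6, 203.5], array([ 0.531, -0.341,  0.   ])), (0.55, [359.8, 190.6], array([ 0.567, -0.142,  0.   ]))]
wood_block [(0.61, [353.6, 166.0], array([ 0.644, -0.123,  0.   ]))]
iron_wheel [(0.55, [244.6, 147.5], array([0.696, 0.211, 0.   ])), (0.48, [321.8, 147.0], array([ 0.702, -0.026,  0.   ]))]
jar [(0.77, [238.2, 235.2], array([0.426, 0.217, 0.   ]))]
tin [(0.81, [209.1, 157.3], array([0.663, 0.318, 0.   ]))]
brush []
mug [(0.97, [320.9, 144.4], array([ 0.71 , -0.023,  0.   ])), (0.33, [395.8, 178.0], array([ 0.609, -0.252,  0.   ]))]
```

```bash
python3 - <<'E'
from h import *
import pickle
t0=current_clock()
fs=[]
for i,(p,yaw) in enumerate([((.53,.17,.23),np.radians(19)),((.60,.19,.23),np.radians(19))]):
    q=inverse_kinematics(p,rotd(yaw)); q2=inverse_kinematics(p,rotd(yaw+np.pi)); print(q,q2)
    goto(p,rotd(yaw)) 
    f=shot("wrist",f"st{i}");fs.append(f)
    for q in ["stand_seat","stand_front","stand_rear"]:
        f[q]=[(round(d["conf"],2),[round(float(v),1) for v in d["location"]]) for d in place_of(q,f)][:3]
        print(q,f[q])
pickle.dump([{k:f[k] for k in f} for f in fs],open("st.pkl","wb"))
for q in ["stand_seat","stand_front","stand_rear"]:
    print(q,tri([(f,f[q][0][1]) for f in fs]))
print(t0,current_clock(),current_joint_positions())
E
```

```text
[ 1.76679216e-01 -1.21351956e-01  1.75076284e+00 -8.88178420e-16
  1.51218177e+00 -1.54933342e-01] [ 0.17667922 -0.12135196  1.75076284  0.          1.51218177  2.98665931]
stand_seat [(0.6, [349.7, 166.7])]
stand_front [(0.7, [347.3, 233.9])]
stand_rear [(0.91, [345.5, 136.3])]
[ 1.88504822e-01  5.22992474e-02  1.58134534e+00 -8.88178420e-16
  1.50794806e+00 -1.43107736e-01] [0.18850482 0.05229925 1.58134534 0.         1.50794806 2.99848492]
stand_seat []
stand_front [(0.59, [283.4, 228.7])]
stand_rear [(0.93, [273.8, 133.2]), (0.72, [333.4, 329.3])]Traceback (most recent call last):
  File "<stdin>", line 14, in <module>
IndexError: list index out of range
```

```bash
python3 - <<'E'
from h import *
import pickle
fs=pickle.load(open("st.pkl","rb"))
for q in ["stand_front","stand_rear"]:
    print(q,tri([(f,f[q][0][1]) for f in fs]))
a=tri([(f,f["stand_front"][0][1]) for f in fs])[0];b=tri([(f,f["stand_rear"][0][1]) for f in fs])[0]
print(np.degrees(np.arctan2(*(a-b)[1::-1])),np.linalg.norm(a-b))
print(current_clock(),current_joint_positions())
np.savez("stc.npz",c0=cloud(fs[0]),c1=cloud(fs[1]))
E
```

```text
stand_front (array([0.58894658, 0.11262401, 0.02965155]), [np.float64(0.0009936774761250882), np.float64(0.0009936774761250607)])
stand_rear (array([0.54777042, 0.21372154, 0.03696897]), [np.float64(0.0006401661162267715), np.float64(0.0006401661162268266)])
-67.8393545664951 0.1094062710906239
4.3083 [ 1.88758905e-01  5.06106192e-02  1.58283526e+00  1.60971510e-05
  1.50818920e+00 -1.43140034e-01]
```

View pics/st0.png

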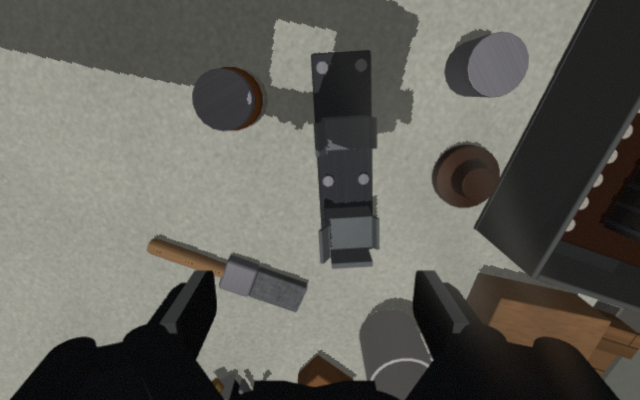

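View pics/st1.png

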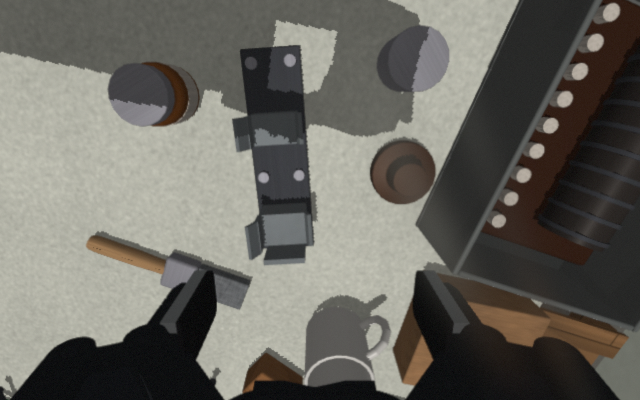

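```bash
python3 - <<'E'
from h import *
import pickle
d=np.load("stc.npz")
th=np.radians(-70);cc=np.array([.565,.17])
for k in ["c0","c1"]:
    P=d[k].reshape(-1,3);P=P[np.isfinite(P[:,2])]
    m=np.hypot(P[:,0]-.56,P[:,1]-.17)<.13;P=P[m]
    h,e=np.histogram(P[:,2],bins=np.arange(-.01,.1,.002))
    print(k,[(round(a*1000),int(n)) for a,n in zip(e,h) if n>30])
    # plate points
    for lo,hi in [(.006,.014),(.04,.049),(.07,.08)]:
        Q=P[(P[:,2]>lo)&(P[:,2]<hi)]
        m=(np.abs(Q[:,0]-.56)<.08)&(np.abs((Q[:,:2]-cc)@[-np.sin(th),np.cos(th)])<.05);Q=Q[m]
        r=cv2.minAreaRect((Q[:,:2]*1000).astype(np.float32)); print(lo,len(Q),r,Q[:,2].mean())
E
```

```text
c0 [(-4, 4396), (-2, 19033), (0, 1522), (4, 39), (6, 1183), (8, 5049), (10, 483), (12, 314), (14, 294), (16, 460), (18, 296), (20, 66), (22, 65), (24, 70), (26, 83), (28, 95), (30, 94), (32, 101), (34, 94), (36, 134), (38, 108), (40, 148), (42, 1823), (44, 1017), (46, 133), (48, 205), (50, 300), (52, 148), (54, 91), (56, 56), (58, 42), (60, 67), (62, 239), (64, 111), (66, 91), (68, 80), (70, 92), (72, 94), (74, 228), (76, 261), (78, 734), (80, 65)]
0.006 6889 ((559.1856079101562, 187.44277954101562), (62.21194839477539, 224.00344848632812), 22.6044921875) 0.008956655985517849
0.04 2991 ((571.2317504882812, 162.2863006591797), (55.434600830078125, 152.3494873046875), 23.070297241210938) 0.043867757496375503
0.07 497 ((540.616943359375, 155.94996643066406), (7.9944000244140625, 140.20079040527344), 21.633813858032227) 0.07453934317586755
c1 [(-4, 4348), (-2, 19007), (0, 1459), (2, 31), (4, 54), (6, 1285), (8, 5165), (10, 549), (12, 330), (14, 288), (16, 468), (18, 298), (20, 84), (22, 72), (24, 82), (26, 98), (28, 95), (30, 98), (32, 119), (34, 91), (36, 139), (38, 116), (40, 139), (42, 1879), (44, 1038), (46, 162), (48, 231), (50, 376), (52, 204), (54, 143), (56, 117), (58, 89), (60, 104), (62, 265), (64, 146), (66, 139), (68, 141), (70, 146), (72, 148), (74, 268), (76, 290), (78, 736), (80, 46)]
0.006 7182 ((559.0404663085938, 187.61056518554688), (62.34112548828125, 223.75286865234375), 22.734256744384766) 0.008951734742125038
0.04 3017 ((571.5699462890625, 162.16629028320312), (55.812828063964844, 152.31472778320312), 22.873037338256836) 0.043867180790635264
0.07 578 ((541.0739135742188, 155.60646057128906), (8.69652271270752, 139.4725799560547), 21.787261962890625) 0.07428130956460952
```

```bash
python3 - <<'E'
from h import *
d=np.load("stc.npz")
for th in [np.radians(-67.35)]:
  for k in ["c0","c1"]:
    P=d[k].reshape(-1,3);P=P[np.isfinite(P[:,2])]
    u=np.array([np.cos(th),np.sin(th)]);v=np.array([-u[1],u[0]])
    o=np.array([.5591,.1875])
    X=(P[:,:2]-o)@u*1e3;Y=(P[:,:2]-o)@v*1e3;Z=P[:,2]*1e3+1.3
    m=(abs(Y)<12)&(abs(X)<140)
    # profile along x: median z
    print(k,"x:",[(x,round(float(np.median(Z[m&(X>=x)&(X<x+2)])))) for x in range(-116,118,2) if (m&(X>=x)&(X<x+2)).sum()>3])
    for nm,lo,hi in [("front",55,85),("rear",-45,-25)]:
        m2=(X>lo)&(X<hi)&(abs(Y)<45)
        print(nm,[(y,round(float(np.median(Z[m2&(Y>=y)&(Y<y+2)])))) for y in range(-44,44,2) if (m2&(Y>=y)&(Y<y+2)).sum()>3])
E
```

```text
c0 x: [(-116, 0), (-114, 0), (-112, 10), (-110, 10), (-108, 10), (-106, 10), (-104, 10), (-102, 10), (-100, 10), (-98, 10), (-96, 10), (-94, 10), (-92, 10), (-90, 11), (-88, 10), (-86, 10), (-84, 10), (-82, 10), (-80, 10), (-78, 10), (-76, 11), (-74, 10), (-72, 10), (-70, 10), (-68, 10), (-66, 10), (-64, 10), (-62, 10), (-60, 10), (-58, 10), (-56, 10), (-54, 10), (-52, 10), (-50, 14), (-48, 45), (-46, 45), (-44, 45), (-42, 45), (-40, 45), (-38, 45), (-36, 45), (-34, 45), (-32, 45), (-30, 45), (-28, 45), (-26, 45), (-24, 45), (-22, 45), (-20, 45), (-12, 333), (-10, 330), (-8, 329), (-6, 317), (-4, 309), (-2, 290), (0, 291), (2, 287), (4, 286), (6, 286), (8, 285), (10, 279), (12, 279), (14, 280), (16, 275), (18, 277), (20, 10), (22, 10), (24, 10), (26, 10), (28, 10), (30, 10), (32, 10), (34, 10), (36, 10), (38, 10), (40, 10), (42, 10), (44, 10), (46, 10), (48, 10), (50, 10), (52, 10), (54, 24), (56, 34), (58, 45), (60, 45), (62, 45), (64, 45), (66, 45), (68, 45), (70, 45), (72, 45), (74, 45), (76, 45), (78, 45), (80, 45), (82, 45), (84, 45), (86, 45), (88, 45), (90, 45), (98, 48), (100
[... 2190 characters left out ...]
, (-18, 45), (-16, 45), (-14, 45), (-12, 45), (-10, 45), (-8, 45), (-6, 44), (-4, 45), (-2, 45), (0, 44), (2, 45), (4, 44), (6, 45), (8, 45), (10, 44), (12, 44), (14, 44), (16, 45), (18, 45), (20, 45), (22, 45), (24, 45), (26, 50), (28, 52), (30, 9), (32, 0), (34, 0), (36, 0), (38, 0), (40, 0), (42, 0)]
rear [(-40, 0), (-32, 77), (-30, 78), (-28, 75), (-26, 72), (-24, 68), (-22, 59), (-20, 45), (-18, 45), (-16, 45), (-14, 45), (-12, 45), (-10, 45), (-8, 45), (-6, 45), (-4, 45), (-2, 45), (0, 45), (2, 45), (4, 45), (6, 45), (8, 45), (10, 45), (12, 45), (14, 45), (16, 45), (18, 45), (20, 45), (22, 47), (24, 52), (26, 52), (28, 11), (30, 8), (32, 0), (34, 0), (36, 0), (38, 0), (40, 0), (42, 0)]
```

```bash
python3 - <<'E'
from h import *
import pickle
fs=[]
for i,(p,yaw) in enumerate([((.57,-.23,.22),np.radians(42)),((.62,-.26,.22),np.radians(42))]):
    goto(p,rotd(yaw)) 
    f=shot("wrist",f"sa{i}");fs.append(f)
    for q in ["sander_mid","sander_neck","sander_head_mid","lock_tip","paddle_spot"]:
        f[q]=[(round(d["conf"],2),[round(float(v),1) for v in d["location"]]) for d in place_of(q,f)][:3]
        print(q,f[q])
pickle.dump(fs,open("sa.pkl","wb"))
np.savez("sac.npz",c0=cloud(fs[0]),c1=cloud(fs[1]))
print(current_clock(),current_joint_positions())
for q in ["sander_mid","sander_neck","sander_head_mid","lock_tip","paddle_spot"]:
    try: print(q,tri([(f,f[q][0][1]) for f in fs]))
    except Exception as e: print(q,e)
E
```

```text
sander_mid [(0.93, [65.6, 83.4]), (0.81, [314.6, 166.0])]
sander_neck [(0.8, [98.0, 114.2]), (0.75, [318.4, 203.2])]
sander_head_mid [(0.96, [126.1, 146.3]), (0.77, [323.2, 235.9]), (0.49, [343.6, 126.5])]
lock_tip [(0.86, [364.9, 102.2]), (0.25, [321.6, 204.1])]
paddle_spot [(0.63, [435.0, 135.2]), (0.58, [345.3, 101.1])]
sander_mid [(0.73, [34.2, 17.3]), (0.64, [297.3, 111.8])]
sander_neck [(0.93, [303.1, 150.6]), (0.8, [67.6, 56.7]), (0.46, [202.6, 169.2])]
sander_head_mid [(0.9, [307.3, 186.3]), (0.6, [98.5, 93.4])]
lock_tip [(0.81, [350.7, 43.6])]
paddle_spot [(0.68, [326.2, 38.9])]
6.8 [-5.07443256e-01  1.55672293e-01  1.48655160e+00  1.34385249e-05
  1.49922254e+00 -1.24069823e+00]
sander_mid (array([ 0.33652037, -0.32251746,  0.03928078]), [np.float64(0.00021810633587092894), np.float64(0.0002181063358710801)])
sander_neck (array([ 0.54808729, -0.17233782,  0.43153674]), [np.float64(0.026083725162705663), np.float64(0.02608372516270562)])
sander_head_mid (array([ 0.543608  , -0.16670299,  0.44138792]), [np.float64(0.02486717990965001), np.float64(0.024867179909649876)])
lock_tip (array([ 0.56308737, -0.14369911,  0.00443806]), [np.float64(0.000132850635681431), np.float64(0.00013285063568146624)])
paddle_spot (array([ 0.55738267, -0.17059576,  0.26022798]), [np.float64(0.01685937009185901), np.float64(0.016859370091859047)])
```

View pics/sa0.png

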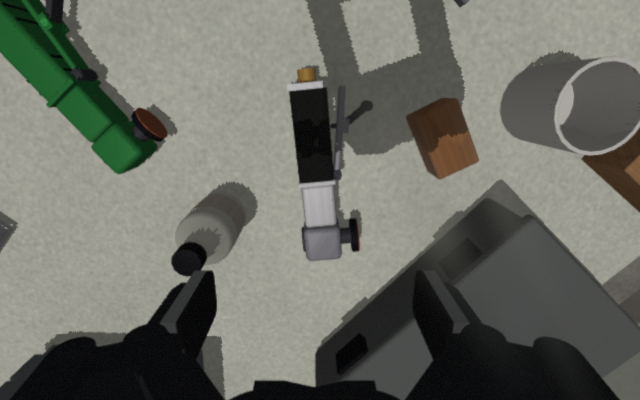

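View pics/sa1.png

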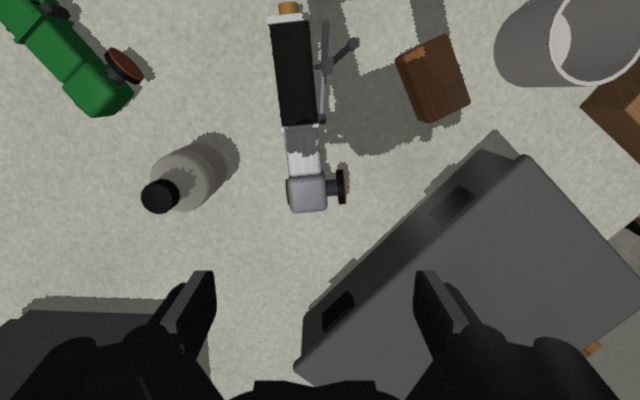

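```bash
python3 - <<'E'
from h import *
import pickle
fs=pickle.load(open("sa.pkl","rb"));d=np.load("sac.npz")
for a,b in [((314.6,166),(297.3,111.8)),((318.4,203.2),(303.1,150.6)),((323.2,235.9),(307.3,186.3))]:
    print(tri([(fs[0],a),(fs[1],b)]))
for k in ["c0","c1"]:
    P=d[k].reshape(-1,3);P=P[np.isfinite(P[:,2])]
    for lo,hi in [(.035,.044),]:
        Q=P[(P[:,2]>lo)&(P[:,2]<hi)&(np.hypot(P[:,0]-.58,P[:,1]+.235)<.14)]
        th=np.radians(-48);v=np.array([-np.sin(th),np.cos(th)])
        Q=Q[abs((Q[:,:2]-[.576,-.2275])@v)<.024]
        r=cv2.minAreaRect((Q[:,:2]*1000).astype(np.float32)); print(len(Q),r)
    # profile along sander
    # line fit of the centre
    th=np.radians(-46.5);u=np.array([np.cos(th),np.sin(th)]);v=np.array([-u[1],u[0]]);o=np.array([.576,-.2275])
    X=(P[:,:2]-o)@u*1e3;Y=(P[:,:2]-o)@v*1e3;Z=P[:,2]*1e3+1.3
    m=(Z>37)&(Z<50)&(abs(Y)<28)
    for x in range(-110,112,6):
        q=m&(X>=x)&(X<x+6)
        if q.sum()>5: print(x,q.sum(),np.round([Y[q].min(),Y[q].max(),np.median(Z[q])],1).tolist(),end=" ")
    print()
# obstacles around neck up to 300mm: cells
P=np.concatenate([d["c0"].reshape(-1,3),d["c1"].reshape(-1,3)]);P=P[np.isfinite(P[:,2])]
n=np.array([.604,-.257]);X=(P[:,:2]-n)@u*1e3;Y=(P[:,:2]-n)@v*1e3;Z=P[:,2]*1e3
m=(abs(X)<70)&(abs(Y)<90)&(Z>5)&(Z<150)
for y in range(-90,90,10):
    print(y,[int(np.percentile(Z[m&(Y>=y)&(Y<y+10)&(X>=x)&(X<x+10)],95)) if (m&(Y>=y)&(Y<y+10)&(X>=x)&(X<x+10)).sum()>3 else 0 for x in range(-70,70,10)])
E
```

```text
(array([ 0.56714189, -0.22778765,  0.01945644]), [np.float64(0.0005643717418021095), np.float64(0.000564371741802142)])
(array([ 0.59627457, -0.25270761,  0.03014225]), [np.float64(0.0003494547642627983), np.float64(0.0003494547642628119)])
(array([ 0.62399049, -0.27638537,  0.03511229]), [np.float64(0.0002750128435952212), np.float64(0.0002750128435952221)])
5702 ((576.6458129882812, -229.5508575439453), (43.97264099121094, 185.56451416015625), 44.93340301513672)
-92 183 [-27.9, 7.5, 45.3] -86 254 [-28.0, 7.4, 44.5] -80 253 [-27.9, 7.5, 44.0] -74 246 [-27.9, 8.4, 44.0] -68 242 [-27.5, 8.4, 43.9] -62 242 [-26.7, 9.2, 43.7] -56 234 [-26.2, 9.2, 43.7] -50 224 [-25.3, 10.0, 43.7] -44 229 [-25.6, 10.0, 43.6] -38 225 [-24.9, 10.9, 43.8] -32 219 [-24.2, 10.9, 43.7] -26 224 [-24.4, 11.8, 43.7] -20 209 [-24.4, 11.8, 43.8] -14 206 [-22.9, 12.6, 43.6] -8 209 [-23.1, 12.6, 43.7] -2 205 [-22.4, 13.5, 43.7] 4 182 [-22.5, 14.2, 44.1] 10 181 [-22.4, 12.6, 40.6] 16 173 [-19.9, 13.6, 40.9] 22 177 [-20.0, 13.5, 40.8] 28 176 [-19.3, 14.5, 40.9] 34 169 [-18.5, 14.4, 40.9] 40 172 [-18.6, 15.5, 40.8] 46 1
[... 1399 characters left out ...]
0, 0, 0, 0, 0, 0, 0, 0, 0]
-40 [0, 0, 0, 0, 0, 0, 0, 0, 0, 0, 0, 0, 0, 0]
-30 [42, 42, 42, 44, 36, 0, 0, 0, 0, 33, 35, 34, 0, 0]
-20 [44, 44, 43, 44, 40, 41, 40, 40, 41, 43, 43, 43, 42, 0]
-10 [44, 44, 43, 44, 40, 40, 40, 40, 42, 43, 43, 43, 42, 0]
0 [43, 44, 43, 44, 40, 40, 40, 40, 42, 43, 44, 43, 43, 0]
10 [39, 41, 41, 44, 40, 40, 40, 40, 42, 43, 43, 43, 42, 0]
20 [32, 32, 34, 33, 0, 0, 0, 0, 0, 29, 38, 39, 0, 0]
30 [0, 0, 0, 0, 0, 0, 0, 0, 34, 39, 40, 37, 0, 0]
40 [0, 0, 0, 0, 0, 0, 0, 0, 0, 0, 40, 38, 0, 0]
50 [0, 0, 0, 0, 0, 0, 0, 0, 0, 0, 0, 0, 0, 0]
60 [0, 0, 0, 0, 0, 0, 0, 0, 0, 0, 0, 0, 0, 0]
70 [0, 0, 0, 0, 0, 0, 0, 0, 0, 0, 0, 0, 0, 0]
80 [0, 0, 0, 0, 0, 0, 0, 0, 0, 0, 0, 0, 0, 0]
```

```bash
python3 - <<'E'
from h import *
yaw=np.radians(-42.2+90); o=rotd(yaw)
p=np.array([.5957,-.2514])
open_gripper()
goto((*p,.10),o)
print(line_to((*p,.006),max_speed=.12,threshold=15), current_tcp_pos())
f0=np.array(current_ft_force());t0=np.array(current_wrist_torque())
clamp(80)
print("w",current_grip_width(),current_ft_force())
f0=np.array(current_ft_force());t0=np.array(current_wrist_torque())
line_to((*p,.026),max_speed=.05)
pause(.3)
F=np.array(current_ft_force())-f0;T=np.array(current_wrist_torque())-t0
print(f0,t0,F,T,current_ft_force(),current_wrist_torque(),current_grip_width())
f=shot("wrist","gr0");P=cloud(f);np.save("gr0.npy",P)
t=shot("top","gr0t");s=shot("scene","gr0s")
print(current_clock(),current_tcp_pos())
E
```

```text
False [ 0.5965701  -0.25187585  0.00714216]
w 0.3707765810913789 [-1.00357929  0.93138772  4.98459238]
[-1.00357929  0.93138772  4.98459238] [ 0.24143918  0.05215594 -0.04457351] [  1.76114759  -0.99591774 -10.52059091] [-0.27759067 -0.01046947  0.08058304] [ 0.7575683  -0.06453002 -5.53599853] [-0.03615149  0.04168647  0.03600952] 0.37313506620130227
10.0417 [ 0.59564917 -0.25137772  0.02589203]
```

View pics/gr0.png

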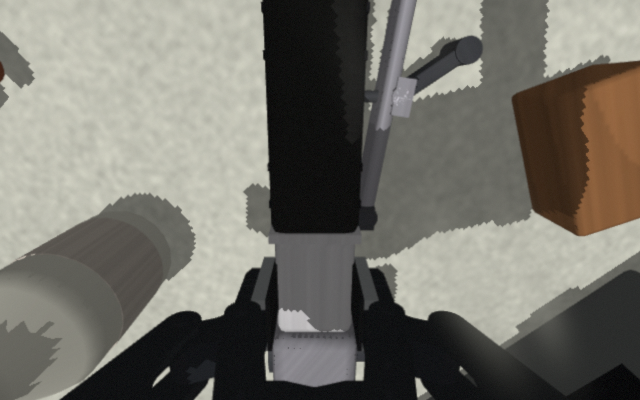

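View pics/gr0s.png

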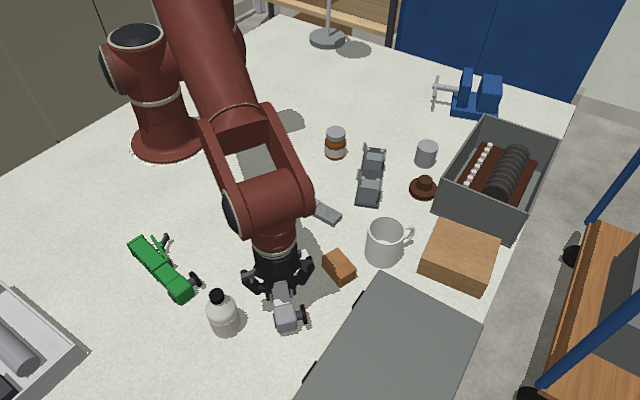

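```bash
python3 - <<'E'
from h import *
P=np.load("gr0.npy").reshape(-1,3);P=P[np.isfinite(P[:,2])]
th=np.radians(-42.2);u=np.array([np.cos(th),np.sin(th)]);v=np.array([-u[1],u[0]]);o=np.array([.5687,-.2269])
X=(P[:,:2]-o)@u*1e3;Y=(P[:,:2]-o)@v*1e3;Z=P[:,2]*1e3+1.3
m=(Z>45)&(Z<90)&(abs(Y)<25)
for x in range(-95,110,8):
    q=m&(X>=x)&(X<x+8)
    if q.sum()>5: print(x,q.sum(),np.round([np.percentile(Y[q],1),np.percentile(Y[q],99),np.median(Z[q])],1).tolist())
m=(X>5)&(X<25)&(abs(Y)<25)&(Z>45)
for x in range(5,25,2):
    q=m&(X>=x)&(X<x+2); print(x,np.median(Z[q]).round(1),end=' ')
E
```

```text
-79 317 [-19.2, 16.6, 62.1]
-71 2843 [-18.9, 16.3, 62.5]
-63 2700 [-18.9, 16.4, 62.6]
-55 2519 [-18.7, 16.4, 62.6]
-47 2447 [-18.7, 24.7, 62.6]
-39 2366 [-18.7, 24.6, 62.5]
-31 2321 [-18.6, 24.6, 62.4]
-23 2251 [-18.8, 24.5, 62.4]
-15 2157 [-18.6, 24.5, 62.3]
-7 2084 [-19.0, 23.8, 62.3]
1 1957 [-18.6, 24.1, 62.3]
9 1523 [-19.5, 22.9, 62.7]
17 1450 [-21.3, 22.4, 59.6]
25 3663 [-23.7, 24.5, 64.2]
33 1772 [-19.0, 16.2, 59.9]
41 1585 [-19.0, 16.2, 59.9]
49 1100 [-17.4, 14.6, 59.5]
57 1449 [-19.5, 16.9, 59.3]
65 1313 [-20.4, 17.3, 62.4]
73 1241 [-23.5, 21.5, 62.5]
81 802 [-23.6, 23.2, 62.3]
89 8 [-23.7, 18.3, 54.1]
5 62.2 7 62.3 9 62.3 11 63.1 13 63.0 15 59.1 17 59.5 19 122.7 21 117.3 23 92.8
```

```bash
python3 - <<'E'
from h import *
p=np.array([.5957,-.2514])
o1=rotd(np.radians(47.8));o2=rotd(np.radians(22.65))
line_to((*p,.19),o1,max_speed=.15)
line_to((.5712,.163,.19),o2,max_speed=.18)
line_to((.5712,.163,.115),o2,max_speed=.12)
pause(.3)
print(current_tcp_pos(),current_ft_force(),current_wrist_torque(),current_grip_width())
f=shot("wrist","ov0");np.save("ov0.npy",cloud(f)); s=shot("scene","ov0s")
print(current_clock(), Ro.from_rotvec(current_tool_rot()).as_matrix()[:,0])
P=np.load("ov0.npy").reshape(-1,3);P=P[np.isfinite(P[:,2])]
th=np.radians(-67.35);u=np.array([np.cos(th),np.sin(th)]);v=np.array([-u[1],u[0]]);o=np.array([.5566,.1948])
X=(P[:,:2]-o)@u*1e3;Y=(P[:,:2]-o)@v*1e3;Z=P[:,2]*1e3+1.3
m=(Z>140)&(Z<170)&(abs(Y)<25)
for x in range(-95,110,8):
    q=m&(X>=x)&(X<x+8)
    if q.sum()>5: print(x,q.sum(),np.round([np.percentile(Y[q],1),np.percentile(Y[q],99),np.median(Z[q])],1).tolist())
for x in range(5,25):
    q=m&(X>=x)&(X<x+1); print(x,np.median(Z[q]).round(1),end=' ')
E
```

```text
[0.57173394 0.1631048  0.11594217] [-0.10647776 -0.10964162 -6.0423986 ] [-0.09158137 -0.07511975 -0.03186415] 0.37716168569864067
14.9167 [9.22885462e-01 3.85073837e-01 7.51071767e-04]
-79 551 [-16.9, 18.9, 152.7]
-71 2839 [-16.4, 18.7, 152.7]
-63 2687 [-16.6, 18.8, 152.8]
-55 2503 [-16.3, 18.7, 152.8]
-47 2351 [-16.3, 18.7, 152.9]
-39 2204 [-16.3, 18.6, 152.8]
-31 2117 [-16.3, 24.6, 152.8]
-23 2081 [-16.5, 24.6, 152.7]
-15 2016 [-16.3, 24.5, 152.7]
-7 1970 [-16.7, 24.4, 152.6]
1 1851 [-16.3, 24.6, 152.6]
9 1504 [-17.1, 23.8, 153.0]
17 1479 [-18.2, 20.8, 149.9]
25 2746 [-24.7, 23.4, 150.5]
33 1426 [-15.1, 17.0, 150.1]
41 1311 [-15.1, 17.0, 150.0]
49 1090 [-15.2, 17.1, 150.0]
57 1470 [-17.1, 19.1, 149.8]
65 1307 [-18.1, 19.7, 152.8]
73 1236 [-21.2, 22.8, 152.9]
81 655 [-21.4, 23.1, 152.9]
5 152.7 6 152.7 7 152.6 8 152.4 9 152.4 10 153.3 11 153.5 12 153.5 13 153.3 14 152.2 15 149.7 16 149.6 17 149.8 18 149.9 19 149.9 20 149.9 21 149.7 22 149.9 23 149.8 24 150.2
```

View pics/ov0.png

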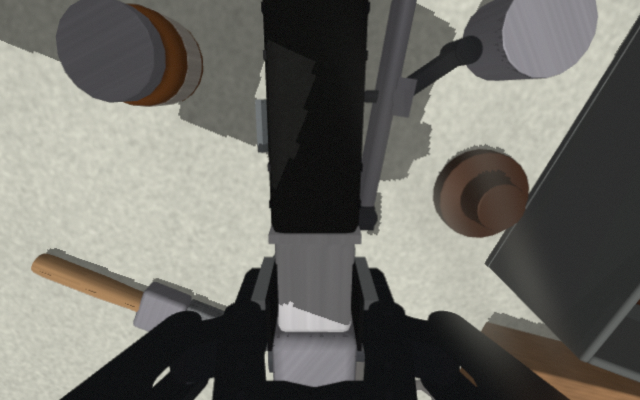

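View pics/ov0s.png

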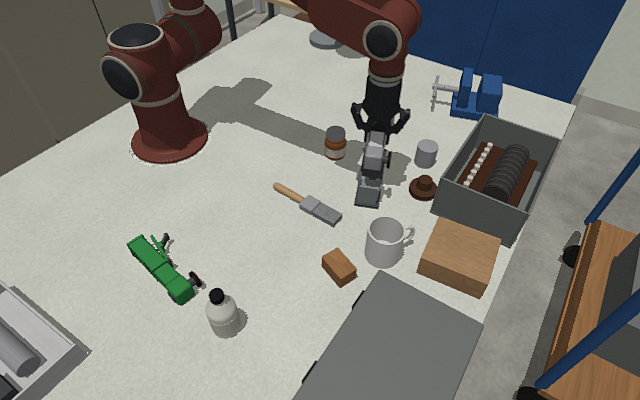

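```bash
python3 - <<'E'
from h import *
o2=rotd(np.radians(22.65))
p=(.5697,.164)
line_to((*p,.115),o2,max_speed=.05)
print(line_to((*p,.060),max_speed=.06,threshold=8),current_tcp_pos(),current_ft_force())
print(line_to((*p,.050),max_speed=.02,threshold=3),current_tcp_pos(),current_ft_force(),current_wrist_torque())
f=shot("wrist","se0")
print(current_clock())
P=cloud(f).reshape(-1,3);P=P[np.isfinite(P[:,2])]
th=np.radians(-67.35);u=np.array([np.cos(th),np.sin(th)]);v=np.array([-u[1],u[0]]);o=np.array([.5566,.1948])
X=(P[:,:2]-o)@u*1e3;Y=(P[:,:2]-o)@v*1e3;Z=P[:,2]*1e3+1.3
m=(Z>80)&(Z<110)&(abs(Y)<24)
for x in range(-95,110,8):
    q=m&(X>=x)&(X<x+8)
    if q.sum()>5: print(x,q.sum(),np.round([np.percentile(Y[q],1),np.percentile(Y[q],99),np.median(Z[q])],1).tolist())
for x in range(10,20):
    q=m&(X>=x)&(X<x+1); print(x,np.median(Z[q]).round(1),end=' ')
E
```

```text
False [0.57023821 0.16409746 0.06064215] [-0.37710364 -0.52917194 -6.79835978]
True [0.5699407  0.16402719 0.05195685] [0.33575073 0.33554282 6.14805763] [ 0.00727763 -0.07994749 -0.00228913]
16.725
-79 1118 [-18.2, 17.8, 88.8]
-71 2790 [-17.6, 17.3, 88.9]
-63 2681 [-17.9, 17.6, 88.9]
-55 2496 [-17.6, 17.4, 88.9]
-47 2268 [-17.7, 17.3, 89.0]
-39 2186 [-17.6, 17.3, 88.9]
-31 2069 [-17.7, 17.3, 88.9]
-23 1966 [-17.8, 17.5, 88.9]
-15 1844 [-17.7, 17.2, 88.8]
-7 1771 [-18.0, 19.3, 88.9]
1 1918 [-18.1, 23.1, 88.7]
9 1232 [-18.0, 18.1, 88.7]
17 2707 [-22.6, 21.9, 86.6]
25 1622 [-17.1, 23.8, 86.2]
33 1477 [-16.4, 15.7, 86.1]
41 1323 [-16.4, 15.8, 86.1]
49 1014 [-16.5, 16.1, 85.9]
57 1617 [-18.6, 17.9, 86.8]
65 1215 [-19.7, 18.8, 89.0]
73 1200 [-22.7, 18.9, 89.0]
81 415 [-22.4, 19.3, 88.8]
10 89.7 11 89.5 12 88.9 13 86.3 14 85.5 15 85.7 16 86.0 17 86.0 18 85.9 19 85.9
```

View pics/se0.png

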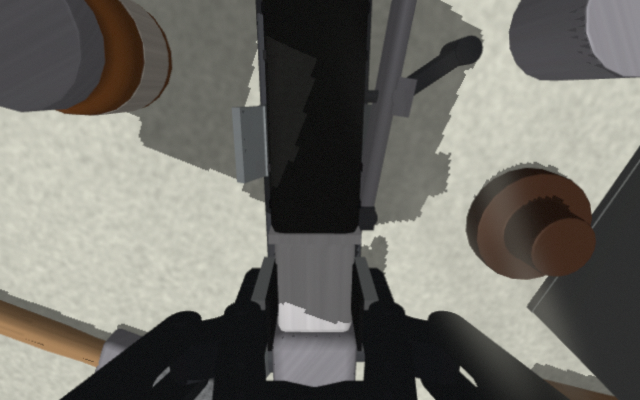

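```bash
python3 - <<'E'
from h import *
import pickle
o2=rotd(np.radians(22.65))
open_gripper()
pause(.2)
x,y,z=current_tcp_pos()
line_to((x,y,.12),o2,max_speed=.1)
th=np.radians(-67.35);u=np.array([np.cos(th),np.sin(th)]);v=np.array([-u[1],u[0]]);o=np.array([.5566,.1948])
fs=[]
for i,(a,b) in enumerate([(-.02,.03),(-.02,.08)]):
    p=o+a*u+b*v
    line_to((*p,.20),o2,max_speed=.2); pause(.15)
    f=shot("wrist",f"lk{i}");fs.append(f)
    for q in ["sander_mid","lock_tip","lock_pivot","paddle_spot","stand_seat"]:
        f[q]=[(round(d["conf"],2),[round(float(w),1) for w in d["location"]]) for d in place_of(q,f)][:3]
        print(q,f[q])
pickle.dump(fs,open("lk.pkl","wb"))
print(current_clock())
for q in ["sander_mid","lock_tip","lock_pivot","paddle_spot"]:
    try:
        X,r=tri([(f,f[q][0][1]) for f in fs]);d=X[:2]-o; print(q,(d@u*1e3).round(1),(d@v*1e3).round(1),X[2].round(4),r)
    except Exception as e: print(q,e)
for f in fs:
    P=cloud(f).reshape(-1,3);P=P[np.isfinite(P[:,2])]
    X=(P[:,:2]-o)@u*1e3;Y=(P[:,:2]-o)@v*1e3;Z=P[:,2]*1e3+1.3
    m=(Z>64)&(Z<78)&(Y>26)&(Y<75)&(X>-100)&(X<30)
    for x in range(-90,16,4):
        q=m&(X>=x)&(X<x+4)
        if q.sum()>2: print(x,q.sum(),np.round([np.percentile(Y[q],2),np.percentile(Y[q],98),np.median(Z[q])],1).tolist(),end=';')
    print()
    m=(Z>84)&(Z<94)&(abs(Y)<22)
    for x in range(-95,110,20):
        q=m&(X>=x)&(X<x+20)
        if q.sum()>5: print(x,q.sum(),np.round([np.percentile(Y[q],1),np.percentile(Y[q],99),np.median(Z[q])],1).tolist(),end=';')
    print()
E
```

```text
sander_mid [(0.95, [280.4, 204.0])]
lock_tip [(0.73, [347.4, 136.3])]
lock_pivot [(0.62, [318.7, 159.2])]
paddle_spot [(0.93, [322.6, 132.7])]
stand_seat []
sander_mid [(0.62, [224.0, 204.4])]
lock_tip [(0.77, [289.8, 140.1]), (0.43, [233.5, 278.3])]
lock_pivot [(0.8, [261.5, 156.2])]
paddle_spot [(0.88, [262.0, 130.7])]
stand_seat [(0.44, [234.5, 194.8])]
20.3083
sander_mid -2.3 -3.0 0.0666 [np.float64(0.00029166871108683804), np.float64(0.0002916687110868622)]
lock_tip -59.2 56.6 0.0527 [np.float64(0.0015493692158265757), np.float64(0.0015493692158265505)]
lock_pivot -42.6 31.3 0.0567 [np.float64(0.0013703849562307305), np.float64(0.001370384956230638)]
paddle_spot -66.5 34.4 0.0667 [np.float64(0.0009594066927928173), np.float64(0.0009594066927929636)]
-86 7 [32.0, 34.6, 69.2];-82 30 [30.4, 36.0, 77.0];-78 23 [29.6, 35.7, 77.1];-74 28 [29.6, 35.3, 77.1];-70 25 [28.8, 34.5, 77.4];-66 96 [28.0, 60.9, 75.9];-62 100 [28.0, 61.7, 76.0];-58 111 [27.2, 59.0, 75.2];-54 106 [26.3, 50.3, 75.2];-50 49 [26.3, 44.7, 75.5];-46 13 [26.3, 38.6, 77.2];-42 11 [26.3, 33.3, 77.7];-38 9 [26.5, 29.7, 77
[... 530 characters left out ...]
0, 77.1];-66 92 [28.7, 61.5, 76.1];-62 114 [28.1, 62.0, 76.0];-58 103 [27.7, 59.1, 75.3];-54 103 [26.7, 50.6, 75.2];-50 52 [26.5, 44.5, 75.0];-46 20 [26.2, 39.1, 76.8];-42 20 [26.1, 36.1, 77.5];-38 14 [26.6, 34.4, 77.2];-34 21 [26.8, 29.9, 76.4];-30 20 [27.1, 29.1, 76.1];-26 18 [26.1, 28.8, 75.9];-22 19 [26.5, 28.1, 74.8];-18 14 [26.3, 27.3, 75.6];-14 9 [26.1, 26.9, 73.7];-10 4 [26.0, 26.4, 70.3];2 5 [26.0, 26.1, 71.1];
-95 821 [-18.6, 18.8, 89.6];-75 1148 [-17.3, 17.6, 88.9];-55 1055 [-16.6, 17.4, 88.8];-35 988 [-16.8, 17.2, 88.7];-15 923 [-16.9, 17.2, 88.8];5 787 [-18.0, 17.6, 86.5];25 735 [-16.0, 15.6, 85.9];45 691 [-15.7, 17.7, 86.1];65 658 [-11.7, 18.8, 88.8];85 335 [-12.0, 18.8, 88.7];
```

View pics/lk1.png

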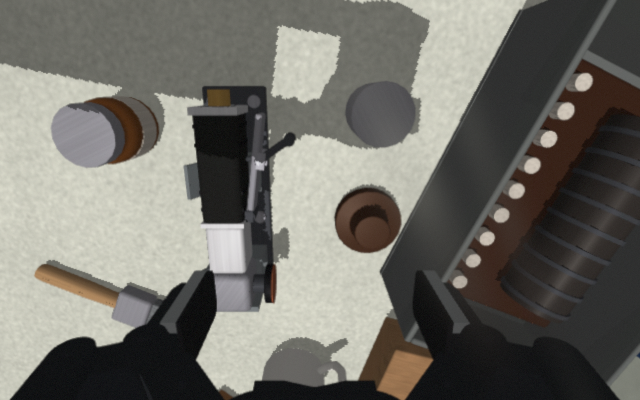

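```bash
python3 - <<'E'
from h import *
o2=rotd(np.radians(22.65))
th=np.radians(-67.35);u=np.array([np.cos(th),np.sin(th)]);v=np.array([-u[1],u[0]]);o=np.array([.5566,.1948])
W=lambda a,b,z:(*(o+a*u+b*v),z)
clamp(20)
line_to(W(-.092,.060,.12),o2,max_speed=.2)
print(line_to(W(-.092,.060,.060),o2,max_speed=.1,threshold=8)); pause(.1)
print(current_ft_force(),current_tcp_pos())
f=shot("wrist","pl0")
for a in [-.07,-.06,-.052,-.046,-.042,-.039]:
    r=line_to(W(a,.060,.060),o2,max_speed=.04,threshold=8)
    F=np.array(current_ft_force()); p=np.array(current_tcp_pos())[:2]-o
    print(a,r,(F[:2]@u).round(2),(F[:2]@v).round(2),F[2].round(2),(p@u*1e3).round(1),(p@v*1e3).round(1))
    if r: break
f=shot("wrist","pl1")
print(current_clock(),[(d["conf"],d["location"]) for d in place_of("lock_tip",f)])
E
```

```text
False
[-1.33706705  0.33987069 -0.50954064] [0.57734814 0.30312224 0.06114878]
-0.07 False 0.65 -0.75 -0.63 -69.9 60.0
-0.06 False 0.14 0.17 0.16 -59.8 60.0
-0.052 False 0.11 0.47 0.0 -51.7 60.0
-0.046 False -0.08 -0.73 0.45 -45.8 60.0
-0.042 False -0.26 0.78 0.04 -41.8 60.0
-0.039 False 0.4 -0.01 -0.11 -38.8 60.0
24.975 [(0.75, [310.2, 216.9])]
```

View pics/pl0.png

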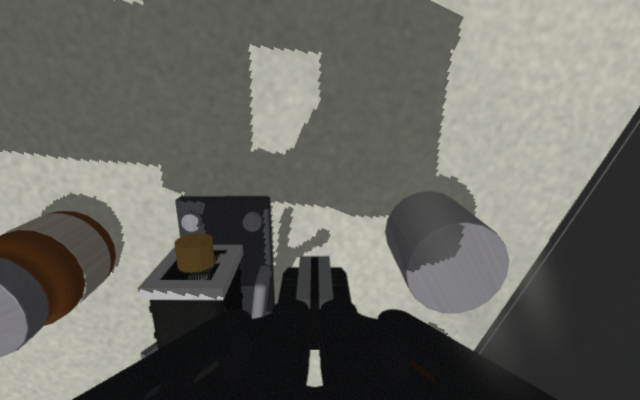

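View pics/pl1.png

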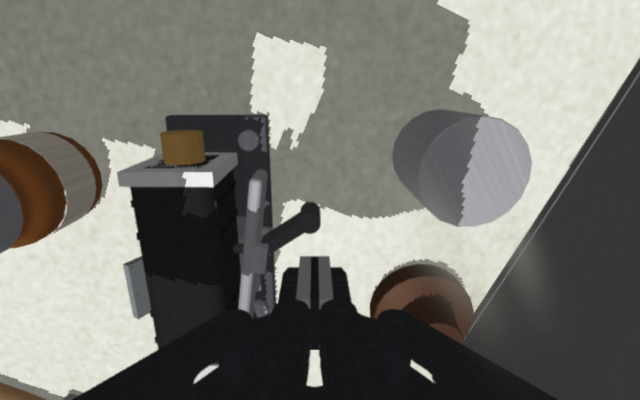

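```bash
python3 - <<'E'
from h import *
f=shot("wrist")
p=np.array(current_tcp_pos()); print(p,current_grip_width(),proj(f,p),proj(f,p+[0,0,.019]))
th=np.radians(-67.35);u=np.array([np.cos(th),np.sin(th)]);v=np.array([-u[1],u[0]]);o=np.array([.5566,.1948])
W=lambda a,b,z:np.array((*(o+a*u+b*v),z))
print(proj(f,W(-.0605,.0568,.075)),proj(f,W(-.043,.032,.067)))
P=cloud(f);
for r in range(250,300,6): 
    w=P[r,316]; d=w[:2]-o; print(r,(d@u*1e3).round(1),(d@v*1e3).round(1),(w[2]*1e3+1.3).round(1),[ (round(float((P[r,c,:2]-o)@v*1e3),1),round(float(P[r,c,2]*1e3),1)) for c in range(284,350,8)])
w=P[213:221:2,306:316:3].reshape(-1,3);print(np.c_[(w[:,:2]-o)@u,(w[:,:2]-o)@v,w[:,2]].round(4))
E
```

```text
[0.59696254 0.25393666 0.06003114] -0.004306327643793149 [315.97174445 251.82953985] [316.17161437 269.90717968]
[309.15360663 223.78897796] [259.4831081  250.79616426]
250 -10.8 60.4 0.7 [(37.7, -0.5), (43.3, -1.4), (49.0, -1.4), (54.7, 0.7), (60.4, -0.6), (66.1, -1.6), (71.8, -1.3), (77.5, -1.3), (83.2, -0.9)]
256 -48.0 59.9 83.9 [(37.4, -1.5), (43.2, -1.4), (52.8, 83.7), (56.3, 83.0), (59.9, 82.6), (63.4, 84.0), (71.9, -1.3), (77.5, -0.2), (83.3, -0.9)]
262 -48.5 59.9 90.6 [(37.3, -1.4), (43.1, -1.3), (53.0, 89.6), (56.4, 89.3), (59.9, 89.3), (63.3, 88.6), (72.0, -2.2), (77.7, -1.0), (83.4, -0.7)]
268 -48.7 59.8 96.1 [(37.2, -0.7), (49.4, 86.9), (53.3, 95.3), (56.5, 94.2), (59.8, 94.8), (63.2, 94.5), (66.9, 86.6), (70.4, 87.9), (83.6, -1.1)]
274 -48.3 59.8 100.4 [(46.2, 91.8), (49.7, 92.5), (53.4, 98.3), (56.6, 100.0), (59.8, 99.1), (63.0, 100.1), (66.7, 91.8), (70.0, 92.4), (83.8, -1.3)]
280 -48.4 59.8 105.2 [(46.8, 98.0), (50.0, 97.8), (53.6, 104.6), (56.7, 104.0), (59.8, 103.9), (62.9, 103.8), (66.4, 97.1), (69.7, 96.8), (84.1, -2.4)]
286 -48.2 59.8 109.2 [(47.1, 102.0), (50.3,
[... 160 characters left out ...]
5.7), (53.9, 112.6), (56.8, 112.2), (59.8, 113.0), (62.7, 112.5), (65.6, 112.1), (69.0, 106.7), (72.2, 105.9)]
298 -48.3 59.7 117.3 [(47.8, 110.6), (50.8, 111.0), (54.1, 116.2), (56.9, 116.0), (59.7, 116.0), (62.5, 117.3), (65.4, 116.5), (68.8, 110.0), (71.7, 110.9)]
[[-0.0652  0.0554  0.0734]
 [-0.0658  0.0568  0.0753]
 [-0.0657  0.0581  0.0749]
 [-0.0651  0.0595  0.0731]
 [-0.0645  0.0554  0.0742]
 [-0.0646  0.0567  0.0746]
 [-0.0647  0.0581  0.0747]
 [-0.0647  0.0595  0.0747]
 [-0.0636  0.0554  0.0744]
 [-0.0641  0.0568  0.0757]
 [-0.0636  0.0581  0.0743]
 [-0.0635  0.0595  0.0741]
 [-0.0625  0.0554  0.074 ]
 [-0.0627  0.0567  0.0746]
 [-0.0625  0.0581  0.0741]
 [-0.0625  0.0595  0.0742]]
```

```bash
python3 - <<'E'
from h import *
o2=rotd(np.radians(22.65))
th=np.radians(-67.35);u=np.array([np.cos(th),np.sin(th)]);v=np.array([-u[1],u[0]]);o=np.array([.5566,.1948])
W=lambda a,b,z:(*(o+a*u+b*v),z)
line_to(W(-.039,.060,.11),o2,max_speed=.15)
line_to(W(-.092,.058,.11),o2,max_speed=.2)
print(line_to(W(-.092,.058,.036),o2,max_speed=.1,threshold=8)); pause(.1)
print(current_ft_force(),current_tcp_pos())
for a in [-.075,-.068,-.06,-.052,-.046,-.042,-.039]:
    r=line_to(W(a,.058,.036),o2,max_speed=.04,threshold=8)
    F=np.array(current_ft_force()); p=np.array(current_tcp_pos())[:2]-o
    print(a,r,(F[:2]@u).round(2),(F[:2]@v).round(2),F[2].round(2),(p@u*1e3).round(1),(p@v*1e3).round(1))
    if r: break
f=shot("wrist","pm1")
print(current_clock(),[(d["conf"],d["location"]) for d in place_of("lock_tip",f)])
E
```

```text
False
[0.37462714 0.18981742 0.04262917] [0.57556041 0.30238403 0.03725462]
-0.075 False 0.96 0.47 -0.2 -74.5 57.8
-0.068 False 0.05 0.39 -0.03 -67.5 57.7
-0.06 False 1.19 0.17 0.67 -59.4 57.7
-0.052 False 0.47 0.29 -0.19 -51.5 57.8
-0.046 False -0.16 -0.13 -0.17 -45.7 58.0
-0.042 False -1.47 0.18 0.92 -41.8 58.1
-0.039 False -2.81 0.52 0.09 -39.0 58.3
29.4167 []
```

View pics/pm1.png

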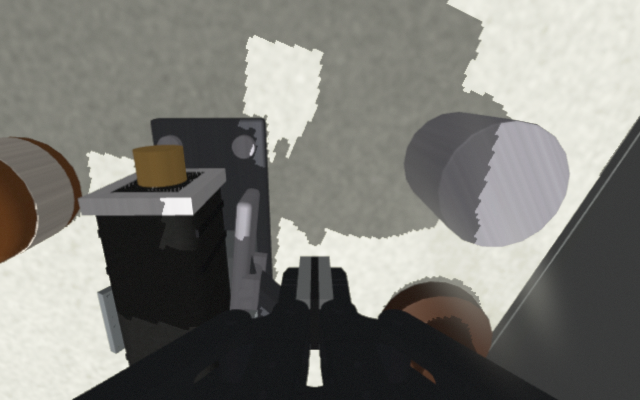

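```bash
python3 - <<'E'
from h import *
import pickle
o2=rotd(np.radians(22.65))
th=np.radians(-67.35);u=np.array([np.cos(th),np.sin(th)]);v=np.array([-u[1],u[0]]);o=np.array([.5566,.1948])
W=lambda a,b,z:(*(o+a*u+b*v),z)
for a in [-.037,-.035,-.033,-.031,-.029,-.027]:
    r=line_to(W(a,.058,.036),o2,max_speed=.03)
    F=np.array(current_ft_force()); p=np.array(current_tcp_pos())[:2]-o
    print(a,r,(F[:2]@u).round(2),(F[:2]@v).round(2),F[2].round(2),(p@u*1e3).round(1),(p@v*1e3).round(1))
    if F[:2]@u<-7: break
p=np.array(current_tcp_pos())[:2]-o; a=p@u
line_to(W(a-.003,.060,.036),o2,max_speed=.05)
line_to(W(a-.003,.060,.12),o2,max_speed=.15)
line_to(W(-.04,.06,.20),o2,max_speed=.2); pause(.15)
f=shot("wrist","lq0")
for q in ["sander_mid","lock_tip","lock_pivot","paddle_spot"]:
    print(q,[(round(d["conf"],2),[round(float(w),1) for w in d["location"]],[round(float(w*1e3),1) for w in ((atz(f,d["location"],.067)[:2]-o)@u,(atz(f,d["location"],.067)[:2]-o)@v)]) for d in place_of(q,f)][:2])
print(current_clock())
P=cloud(f).reshape(-1,3);P=P[np.isfinite(P[:,2])]
X=(P[:,:2]-o)@u*1e3;Y=(P[:,:2]-o)@v*1e3;Z=P[:,2]*1e3+1.3
m=(Z>64)&(Z<79)&(Y>22)&(Y<75)&(X>-100)&(X<30)
for x in range(-90,16,4):
        q=m&(X>=x)&(X<x+4)
        if q.sum()>2: print(x,q.sum(),np.round([np.percentile(Y[q],2),np.percentile(Y[q],98),np.median(Z[q])],1).tolist(),end=';')
print()
m=(Z>84)&(Z<94)&(abs(Y)<22)
for x in range(-95,110,20):
        q=m&(X>=x)&(X<x+20)
        if q.sum()>5: print(x,q.sum(),np.round([np.percentile(Y[q],1),np.percentile(Y[q],99),np.median(Z[q])],1).tolist(),end=';')
q=m
for x in range(10,20):
    q=m&(X>=x)&(X<x+1); print(x,np.median(Z[q]).round(1),end=' ')
E
```

```text
-0.037 False -2.97 1.21 0.7 -37.0 58.2
-0.035 False -3.13 1.84 -0.18 -34.9 58.1
-0.033 False -5.38 2.33 -0.25 -33.2 58.1
-0.031 False -8.75 3.78 -2.06 -32.6 58.7
sander_mid [(0.8, [250.0, 234.3], [5.8, -1.9]), (0.28, [382.1, 234.3], [5.5, 119.3])]
lock_tip [(0.68, [305.5, 213.3], [-14.8, 49.2])]
lock_pivot [(0.93, [284.3, 191.1], [-35.5, 30.7]), (0.58, [152.4, 143.3], [-77.5, -79.9])]
paddle_spot [(0.58, [285.9, 167.0], [-57.1, 32.7]), (0.43, [250.1, 233.5], [5.0, -1.8])]
32.375
-74 43 [29.7, 35.0, 76.4];-70 38 [28.7, 34.7, 77.4];-66 39 [28.7, 34.4, 77.7];-62 38 [27.7, 33.7, 77.4];-58 31 [27.6, 33.1, 77.5];-54 39 [26.6, 32.5, 77.4];-50 36 [26.5, 31.9, 77.6];-46 40 [25.4, 32.7, 77.5];-42 47 [25.3, 36.3, 78.2];-38 51 [24.3, 36.0, 78.3];-34 77 [24.3, 39.7, 76.8];-30 90 [23.2, 43.6, 75.5];-26 92 [23.2, 47.2, 75.2];-22 104 [23.0, 53.4, 75.0];-18 92 [22.7, 56.8, 75.9];-14 75 [22.7, 56.9, 76.3];-10 28 [22.6, 53.8, 77.3];-6 21 [22.4, 25.9, 77.2];-2 18 [22.3, 25.1, 77.6];2 16 [22.1, 24.7, 76.8];6 15 [22.1, 24.3, 76.8];10 20 [23.6, 25.2, 71.6];
-95 336 [-20.0, 17.4, 89.9];-75 1064 [-18.9, 16.4, 88.9];-55 1007 [-18.5, 15.9, 88.8];-35 936 [-18.0, 16.0, 88.8];-15 883 [-18.5, 16.2, 88.8];5 783 [-19.1, 16.8, 88.7];25 713 [-16.9, 14.8, 85.9];45 640 [-16.9, 14.5, 85.9];65 418 [-19.2, 16.9, 87.5];10 88.6 11 88.6 12 88.8 13 88.8 14 88.9 15 88.5 16 88.5 17 89.4 18 89.5 19 89.4
```

View pics/lq0.png

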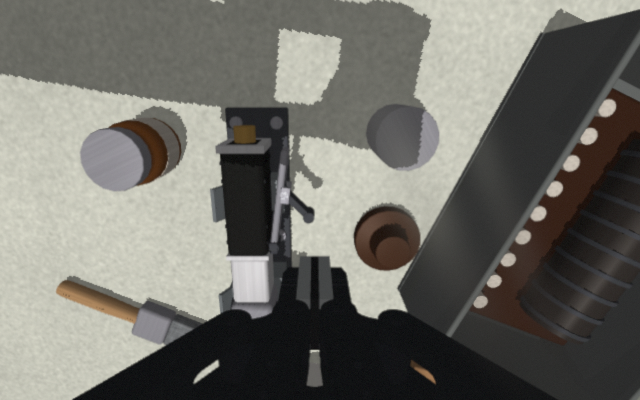

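```bash
python3 - <<'E'
from h import *
o2=rotd(np.radians(22.65))
th=np.radians(-67.35);u=np.array([np.cos(th),np.sin(th)]);v=np.array([-u[1],u[0]]);o=np.array([.5566,.1948])
W=lambda a,b,z:(*(o+a*u+b*v),z)
open_gripper()
line_to(W(-.0625,.0032,.16),o2,max_speed=.2)
print(line_to(W(-.0625,.0032,.032),o2,max_speed=.08,threshold=8)); pause(.1)
p=np.array(current_tcp_pos());print(current_ft_force(),(p[:2]-o)@u,(p[:2]-o)@v,p[2],current_clock())
f=shot("wrist","sq0"); s=shot("scene","sq0s")
E
```

```text
False
[-0.42692549 -0.14696494 -0.1604065 ] -0.0624765917733112 0.003591750552893208 0.03254553541488653 35.525
```

View pics/sq0.png

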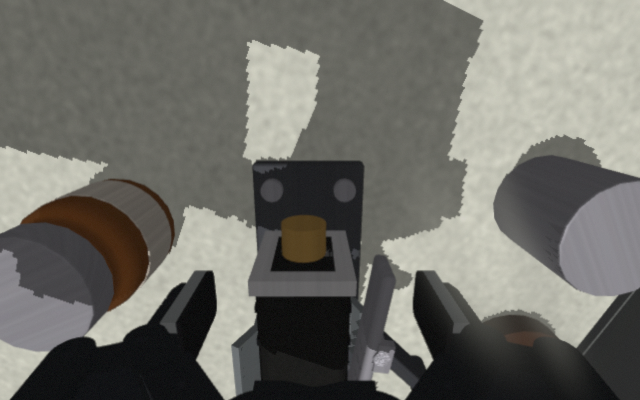

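View pics/sq0s.png

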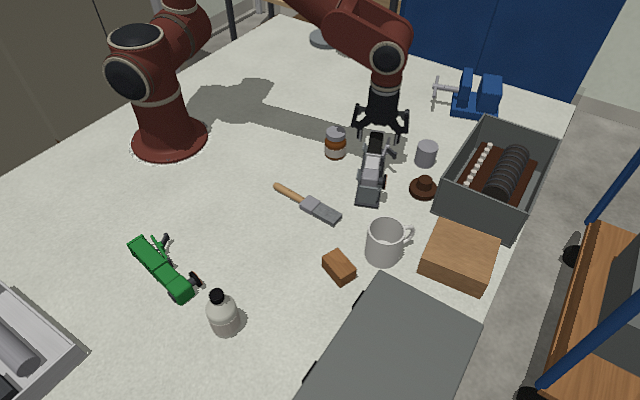

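```bash
python3 - <<'E'
from h import *
clamp(20)
print(current_grip_width(),current_ft_force(),current_clock())
f=shot("wrist","sq1")
pause(1.1)
print(current_grip_width(),current_ft_force(),current_clock())
P=cloud(f);
th=np.radians(-67.35);u=np.array([np.cos(th),np.sin(th)]);v=np.array([-u[1],u[0]]);o=np.array([.5566,.1948])
P=P.reshape(-1,3);P=P[np.isfinite(P[:,2])]
X=(P[:,:2]-o)@u*1e3;Y=(P[:,:2]-o)@v*1e3;Z=P[:,2]*1e3+1.3
m=(Z>84)&(Z<94)&(abs(Y)<22)&(X<-50)
q=m; print(np.percentile(Y[q],[1,99]),np.median(Z[q]))
E
```

```text
0.48843607677086576 [-4.60581256 -1.70637962  8.34935796] 36.0917
0.4890549786589112 [-4.55029576 -0.4394145   8.3575554 ] 37.2417
[-20.92232366  17.23904602] 89.10924198998515
```

View pics/sq1.png

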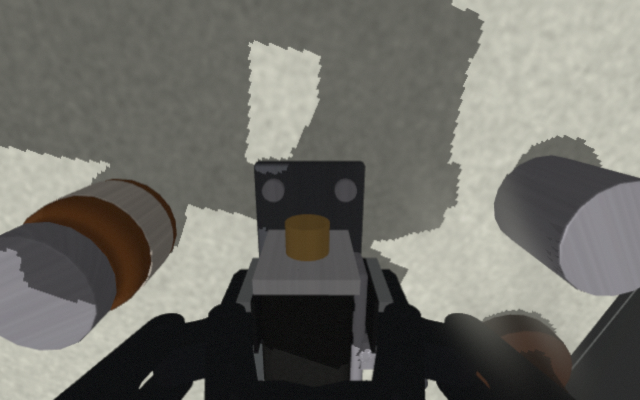

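```bash
python3 - <<'E'
from h import *
o2=rotd(np.radians(22.65))
th=np.radians(-67.35);u=np.array([np.cos(th),np.sin(th)]);v=np.array([-u[1],u[0]]);o=np.array([.5566,.1948])
W=lambda a,b,z:(*(o+a*u+b*v),z)
open_gripper(); pause(.2)
line_to(W(-.0625,.0035,.15),o2,max_speed=.12)
line_to(W(-.02,.05,.20),o2,max_speed=.2); pause(.2)
f=shot("wrist","en0");s=shot("scene","en0s")
for q in ["sander_mid","lock_tip","lock_pivot","paddle_spot"]:
    print(q,[(round(d["conf"],2),[round(float(w)) for w in d["location"]],[round(float(w*1e3),1) for w in ((atz(f,d["location"],.067)[:2]-o)@u,(atz(f,d["location"],.067)[:2]-o)@v)]) for d in place_of(q,f)][:2])
print(current_clock())
P=cloud(f).reshape(-1,3);P=P[np.isfinite(P[:,2])]
X=(P[:,:2]-o)@u*1e3;Y=(P[:,:2]-o)@v*1e3;Z=P[:,2]*1e3+1.3
m=(Z>64)&(Z<79)&(Y>22)&(Y<75)&(X>-100)&(X<30)
for x in range(-90,16,4):
        q=m&(X>=x)&(X<x+4)
        if q.sum()>2: print(x,q.sum(),np.round([np.percentile(Y[q],2),np.percentile(Y[q],98),np.median(Z[q])],1).tolist(),end=';')
print()
m=(Z>84)&(Z<94)&(abs(Y)<22)
for x in range(-95,110,20):
        q=m&(X>=x)&(X<x+20)
        if q.sum()>5: print(x,q.sum(),np.round([np.percentile(Y[q],1),np.percentile(Y[q],99),np.median(Z[q])],1).tolist(),end=';')
for x in range(10,24):
    q=m&(X>=x)&(X<x+1); print(x,np.median(Z[q]).round(1),end=' ')
# stop plate & head gap
m=(abs(Y)<12)
print([(x,round(float(np.median(Z[m&(X>=x)&(X<x+2)])))) for x in range(90,120,2) if (m&(X>=x)&(X<x+2)).sum()>3])
E
```

```text
sander_mid [(0.93, [259, 213], [4.9, -2.3])]
lock_tip [(0.93, [316, 193], [-14.4, 49.3]), (0.2, [262, 257], [48.4, -2.2])]
lock_pivot [(0.94, [294, 168], [-36.9, 29.5])]
paddle_spot []
40.125
-74 41 [27.8, 33.0, 77.4];-70 39 [26.8, 32.7, 77.3];-66 38 [26.6, 32.2, 77.4];-62 38 [25.9, 31.7, 77.5];-58 38 [25.6, 31.2, 77.5];-54 37 [24.9, 30.6, 77.3];-50 38 [23.9, 30.0, 77.7];-46 46 [23.8, 34.0, 77.5];-42 43 [23.6, 34.1, 78.1];-38 45 [22.8, 35.2, 77.9];-34 79 [22.8, 39.0, 76.9];-30 81 [22.7, 42.9, 75.2];-26 92 [22.6, 47.2, 75.0];-22 96 [22.6, 53.3, 74.9];-18 80 [22.4, 55.2, 76.3];-14 61 [22.3, 54.9, 76.2];-10 23 [22.2, 51.2, 77.7];-6 14 [22.1, 24.6, 76.8];-2 11 [22.2, 23.8, 76.3];2 6 [22.6, 23.5, 76.2];6 10 [22.5, 23.1, 74.5];10 13 [22.6, 24.1, 73.2];
-95 301 [-21.4, 15.4, 90.0];-75 1120 [-20.6, 14.1, 88.8];-55 1072 [-20.1, 14.3, 88.8];-35 985 [-19.8, 14.6, 88.7];-15 934 [-19.7, 14.9, 88.8];5 826 [-19.9, 15.6, 88.7];25 737 [-17.7, 13.8, 85.9];45 681 [-17.4, 14.1, 85.9];65 807 [-19.8, 17.7, 88.3];85 714 [-19.6, 18.0, 88.7];105 17 [-16.1, 13.1, 87.1];10 88.9 11 88.7 12 88.6 13 88.8 14 88.6 15 88.2 16 88.7 17 89.4 18 89.6 19 89.5 20 89.2 21 87.2 22 85.6 23 85.3 [(90, 89), (92, 89), (94, 89), (96, 89), (98, 89), (100, 89), (102, 88), (104, 87)]
```

View pics/en0.png

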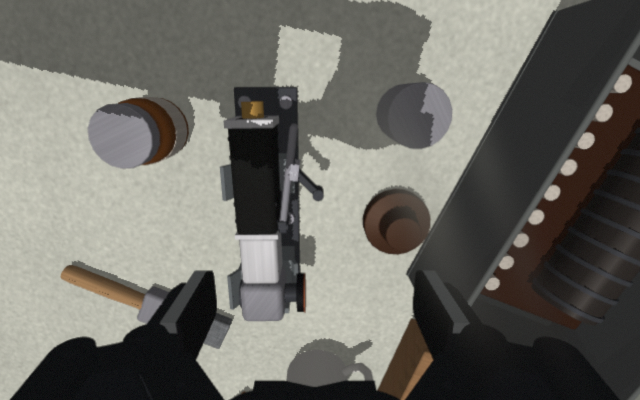

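View pics/en0s.png

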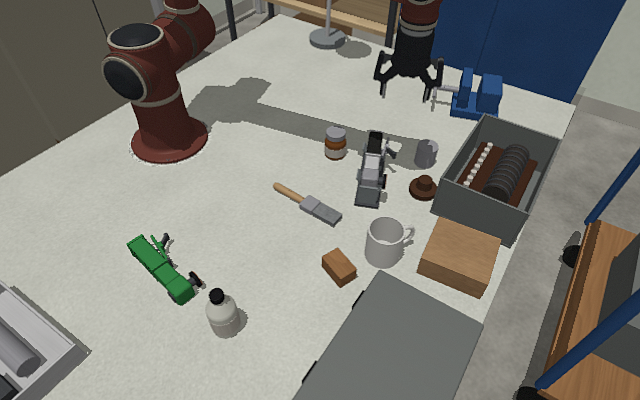

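```bash
python3 - <<'E'
from bench import *
print(current_clock()); print(finish_job())
E
```

```text
40.125
the job is handed in; nothing more can be done
None
```

The sander is seated in the stand with the lock-off lever forward. The paddle was squeezed home for about 1.1 s and then sprang out again. I handed the job in at about 40 s of the 64 s allowed, and no verdict came back.

I gripped the sander by the neck and it hung level. I carried it over, lowered it onto the saddles and let go.

**What went wrong on the way:**
- **Missed lever:** the first lever push passed over it without touching. The closed fingertips end about 19 mm above the stated TCP. The second push, made lower, flipped the lever.
- **Sander slid:** that push also moved the sander about 8 mm forward, up to the front stop.
- **Unexplained force:** about 8 N upward showed on the tool while the paddle was squeezed. I did not track down the cause, and nothing visibly moved.

**Last checks, from the wrist camera before handing in:**

| Check | Measured | Allowed |
|---|---|---|
| Sander along the stand | about +6 mm (against the stop) | −15 to +10 mm |
| Sander sideways | about −2.5 mm | ±8 mm |
| Sander height error | under 1 mm | under 6 mm |
| Sander yaw | about 0.02 rad | under 0.12 rad |
| Lever angle | about 1.4 rad | over 0.9 rad |
| Paddle angle | same released slope as before the squeeze, no direct reading | under 0.03 rad |

During the squeeze the finger opening matched the 43 mm expected with the paddle home.

The scene picture shows the bystanders and the green look-alike apparently unmoved, judged by eye. The gripper was open and clear of everything.

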